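Rack the reagent bottles in reverse order

ROBOT

A 6-joint arm with a two-finger parallel gripper is mounted at the origin on the work surface. World frame = base frame: x ahead of the robot, y to its left, z up, the work surface at z = 0. Lengths are in mm, angles in rad, forces in N, time in s.
With the tool pointing down it reaches from about 300 to 775 mm from the base axis. Payload 14.6 kg.
Tool frame: the origin (TCP) lies between the finger pads; the fingertips stand 22 mm ahead of it and the grasp point (between the pads) lies 3 mm ahead of it (manip.tcp_to_tips is the distance from the TCP to the fingertips, in mm); y points along the fingers, z is the direction in which the jaws open and shut, and the axes are right-handed (so a half turn about y gives the same grasp; the last joint's range is limited). The gripper opens to 94 mm and grips with 3 to 60 N. Pads are 16 mm wide; open, the fingers measure 119 mm over their backs; the gripper's body (75 mm by 177 mm) begins 78 mm behind the grasp point.
Start: joints at [-1.196, 0.3, 1.521, -0, 1.321, -0.067], TCP at [235.154, -497.184, 227.446] pointing down, gripper open.
Joint ranges: [-3.03, 3.03], [-0.79, 2.21], [0.23, 2.52], [-1.04, 4.18], [0, 3.07], [-2.55, 2.55]. Speed limits (rad/s): [2.22, 2.22, 2.57, 3.14, 3.14, 3.14].

INTERFACE

Orientations are given as [roll, pitch, yaw] about the fixed x, y, z axes, in that order (R = Rz(yaw) Ry(pitch) Rx(roll)).
In Python, from cell import manip gives the robot as it stands.
- The arm moves only by the shell command python3 -m jog 'ROWS' [OPENING] [FORCE]. ROWS is JSON, one flat list of numbers, 6 for each row, row after row: the shift along the tool's x, y, z in mm, then the turn, a rotation vector about the tool's x, y, z in degrees. A call has 1 to 10 rows; each row is the pose to reach, as a shift and turn from the pose commanded when the call began, along the tool's axes at that moment; what a row does not reach only later rows make up. A row lasts 1/12 s, in which the tool goes at most 41.7 mm and 7.16 degrees, less where a joint would pass 70% of its speed; a pose out of reach is approached as far as the arm can. A call with a gripper value outside its range is refused whole. OPENING is the finger opening in mm, from 0 to 94, set as the call begins (- or left out, the last holds). The fingers move at their own pace and stop on an object; FORCE is the grip in N (left out, the last holds). Time passes only in rows, so rows that repeat a pose let the fingers close. It gives the time, the measured TCP pose, the force and the opening at its end, in the units of the state.
- manip.read_state(): the state, without advancing time (a new reading comes with each control period).
- manip.camera(name): name is "side" or "top" or "wrist"; returns a dict with "img" (384x512x3 uint8, red, green, blue), "intrinsics" (3x3 intrinsics, pixels), "origin" and "orientation" of the camera in the world. Camera axes: x right, y down, z forward; pixel columns grow to the right and rows downward; lengths in mm; the calibration is good to about 2 mm. A picture is of the moment at which its call begins. There is no depth.
- manip.sign_off(): hands the job in, once; it reports no verdict.
Trained networks look in a picture, given as the dict that the camera call returned (one of the last four; its "shot" number tells which), for a name from the list of things; names that differ only in an ending like _2 or _b are one class to them, and where a whole thing is asked for, a point or a joint stands for the part that bears it (a point fixed in the world has none). Each returns a list of dicts, best first, with "score" (0 to 1); they miss things now and then, are a little off and sometimes report something else, mostly with a low value. They report only what shows in the picture. A call takes as long as a camera call. They do not tell look-alikes from the thing itself.
- manip.masks_of(thing, picture): "pixels" (384x512 bool, what is visible of it) and "xy" ([column, row] in pixels, amid what is visible of it).
- manip.tip_of(thing, picture): "xy" ([column, row] in pixels: a listed point, or the origin of a listed thing).
The state is a dict: "clock": time; "joints": joint angles; "qd": joint speeds; "effort": joint torques, N m; "eef_pos": TCP position; "eef_rot": TCP orientation; "wrist_force": force on the tool from outside, world axes, zero at the start; "moment": the same for the moment, N m; "finger_gap": finger opening in mm.
Only numpy, scipy, OpenCV 4.12 (cv2) and the standard library are available. Lean on these libraries where they do the work, as an engineer would, in place of code of your own. Each camera call takes 0.05 s, during which the arm holds its last target.

TASK

Move the four brown bottles from the dark grey tray into the aluminium rack, one to a compartment, in the reverse of the order in which they stand now: the bottle at the left end of the tray (seen from the robot) goes into the compartment at the right end of the rack, the next into the next, and so on. Stand each bottle upright on the floor of its compartment, without tipping any over or dropping it in.

Things in the scene. Friction and masses are not known exactly. Their poses are not given: they have to be found in the camera images.
- tall_centre (a point): Tall slim round bottle of brown glass with a narrow black cap: body 34 mm in diameter up to 62 mm height, then a neck and a cap 24 mm in diameter; 95 mm tall over all. Grip across the body. Stands upright; this point is on its upright axis, half-way up (47.5 mm above its underside), z up.
- jar_centre (a point): Low wide round jar of brown glass, 52 mm in diameter up to 42 mm height, then a flat black lid 54 mm in diameter; 56 mm tall over all. Grip across the glass or the lid. Stands upright; this point is on its upright axis, half-way up (28 mm above its underside), z up.
- square_centre (a point): Square bottle of brown glass with a round black cap: body 42 x 42 mm up to 56 mm height, cap 28 mm in diameter above it; 78 mm tall over all. Grip across two flat sides, which look along this point's x and y axes. Stands upright; this point is on its upright axis, half-way up (39 mm above its underside), z up.
- ball_centre (a point): Round brown glass bottle, 42 mm in diameter up to 46 mm height, with a thin neck (19 mm) and a small glass ball (17 mm) as its stopper; 72 mm tall over all. Grip across the body. Stands upright; this point is on its upright axis, half-way up (36 mm above its underside), z up.
- mat_tall: Round cork mat, 58 mm in diameter, 3 mm thick, fixed on the tray, on which the tall slim one stands at the start (to within 4 mm of its middle). Origin: centre of its underside; its top is 7 mm above the table.
- mat_jar: Round cork mat, 58 mm in diameter, 3 mm thick, fixed on the tray, on which the low wide one stands at the start (to within 4 mm of its middle). Origin: centre of its underside; its top is 7 mm above the table.
- mat_square: Round cork mat, 58 mm in diameter, 3 mm thick, fixed on the tray, on which the square one stands at the start (to within 4 mm of its middle). Origin: centre of its underside; its top is 7 mm above the table.
- mat_ball: Round cork mat, 58 mm in diameter, 3 mm thick, fixed on the tray, on which the ball-stoppered one stands at the start (to within 4 mm of its middle). Origin: centre of its underside; its top is 7 mm above the table.
- tray: Dark grey plastic tray, fixed, 314 mm long (its y axis) by 78 mm wide (its x axis), floor 4 mm thick, rim 8 mm high, with the four cork mats in a row along its y axis at y = +112.5, +37.5, -37.5 and -112.5 mm. Origin: centre of its underside, on the table. Its x axis points roughly away from the robot and its y axis roughly to the robot's left (to within 0.2 rad).
- rack: Aluminium rack, fixed, 304 mm long (its y axis) by 78 mm wide (its x axis), with four open-topped compartments in a row, their centres at y = +112.5, +37.5, -37.5 and -112.5 mm, x = 0; each is 71 mm (along y) by 70 mm inside, floor 7 mm above the table, all walls 4 mm thick and 14 mm above the table. Origin: centre of its underside, on the table. Its x axis points roughly away from the robot and its y axis roughly to the robot's left (to within 0.2 rad).
Things that resemble listed ones, but are neither listed nor needed, are in the scene too. What is shaped like the part that bears jar_centre but green or yellow is not meant.

How it is judged (in metres and radians):
At the end, for the whole second after the job is handed in: Each bottle stands upright (0.1 rad), at rest, on the floor (within 4 mm) of its own rack compartment, centre within 20 mm of the compartment's along the rack and 22 mm across, in the mirror image of its starting place: left-most mat to right-most compartment and so on (((y of mat_tall in the frame of tray between 0.0825 and 0.1425 m and y of tall_centre in the frame of rack between -0.1325 and -0.0925 m) or (y of mat_tall in the frame of tray between 0.0075 and 0.0675 m and y of tall_centre in the frame of rack between -0.0575 and -0.0175 m) or (y of mat_tall in the frame of tray between -0.0675 and -0.0075 m and y of tall_centre in the frame of rack between 0.0175 and 0.0575 m) or (y of mat_tall in the frame of tray between -0.1425 and -0.0825 m and y of tall_centre in the frame of rack between 0.0925 and 0.1325 m)) and x of tall_centre in the frame of rack between -0.022 and 0.022 m and z of tall_centre in the frame of rack below 0.0585 m and angle between each of tall_centre, jar_centre, square_centre, ball_centre's own z axis and vertical below 0.1 rad and linear speed of each of tall, jar, square, ball below 0.02 m/s and angular speed of each of tall, jar, square, ball below 0.2 rad/s and ((y of mat_jar in the frame of tray between 0.0825 and 0.1425 m and y of jar_centre in the frame of rack between -0.1325 and -0.0925 m) or (y of mat_jar in the frame of tray between 0.0075 and 0.0675 m and y of jar_centre in the frame of rack between -0.0575 and -0.0175 m) or (y of mat_jar in the frame of tray between -0.0675 and -0.0075 m and y of jar_centre in the frame of rack between 0.0175 and 0.0575 m) or (y of mat_jar in the frame of tray between -0.1425 and -0.0825 m and y of jar_centre in the frame of rack between 0.0925 and 0.1325 m)) and x of jar_centre in the frame of rack between -0.022 and 0.022 m and z of jar_centre in the frame of rack below 0.039 m and ((y of mat_square in the frame of tray between 0.0825 and 0.1425 m and y of square_centre in the frame of rack between -0.1325 and -0.0925 m) or (y of mat_square in the frame of tray between 0.0075 and 0.0675 m and y of square_centre in the frame of rack between -0.0575 and -0.0175 m) or (y of mat_square in the frame of tray between -0.0675 and -0.0075 m and y of square_centre in the frame of rack between 0.0175 and 0.0575 m) or (y of mat_square in the frame of tray between -0.1425 and -0.0825 m and y of square_centre in the frame of rack between 0.0925 and 0.1325 m)) and x of square_centre in the frame of rack between -0.022 and 0.022 m and z of square_centre in the frame of rack below 0.05 m and ((y of mat_ball in the frame of tray between 0.0825 and 0.1425 m and y of ball_centre in the frame of rack between -0.1325 and -0.0925 m) or (y of mat_ball in the frame of tray between 0.0075 and 0.0675 m and y of ball_centre in the frame of rack between -0.0575 and -0.0175 m) or (y of mat_ball in the frame of tray between -0.0675 and -0.0075 m and y of ball_centre in the frame of rack between 0.0175 and 0.0575 m) or (y of mat_ball in the frame of tray between -0.1425 and -0.0825 m and y of ball_centre in the frame of rack between 0.0925 and 0.1325 m)) and x of ball_centre in the frame of rack between -0.022 and 0.022 m and z of ball_centre in the frame of rack below 0.047 m); the robot touches nothing.
It fails at once if a bottle is tipped over (angle between any of tall_centre, jar_centre, square_centre, ball_centre's own z axis and vertical above 0.6 rad).
It fails at once if a bottle is dropped: it falls free of the fingers from more than 15 mm above where a bottle stands ((height (world z) of tall_centre above 0.0695 m and contact force between tall and the fingers below 0.05 N and linear speed of tall above 0.2 m/s) or (height (world z) of jar_centre above 0.05 m and contact force between jar and the fingers below 0.05 N and linear speed of jar above 0.2 m/s) or (height (world z) of square_centre above 0.061 m and contact force between square and the fingers below 0.05 N and linear speed of square above 0.2 m/s) or (height (world z) of ball_centre above 0.058 m and contact force between ball and the fingers below 0.05 N and linear speed of ball above 0.2 m/s)).
It also fails if it takes over 96 s, if anything falls off the work surface, if the arm or the gripper's body presses on something with over 40 N, if the wrist force passes 120 N, or if a joint passes its speed limit or range.

## Working session

There is one attempt and no reset: what is moved stays moved. The work goes in short steps, Python scripts to look and compute and a shell command to move; the robot and the scene stay as the last step left them, time stands still between calls to the robot, and variables do not carry over. Pictures are saved under pics/ and viewed, and the job is handed in when it is done.

```bash
ls; mkdir -p pics; python3 - <<'E'
from cell import manip
import cv2
s=manip.read_state()
for k,v in s.items(): print(k,v)
for n in ["side","top","wrist"]:
    p=manip.camera(n)
    cv2.imwrite(f"pics/{n}0.png",p["img"][:,:,::-1])
    print(n,p["intrinsics"],p["origin"],p["orientation"],p["shot"])
E
```

```text
pics
clock 0.0
joints [-1.19559444e+00  3.00487644e-01  1.52159682e+00 -7.07641585e-05
  1.32071867e+00 -6.66144960e-02]
qd [-0.00038871  0.00027232  0.00068604  0.00022874  0.00122629  0.00056171]
effort [ 1.70998323e-03 -5.31811130e+01 -3.52731335e+01  7.08878785e-02
  2.44223006e-02 -1.14372467e-04]
eef_pos [ 235.05317707 -496.96622862  226.87058851]
eef_rot [-1.57200869e+00  1.21864659e-05 -2.69975872e+00]
wrist_force [-0.12236067 -0.42739772  0.0347639 ]
moment [-0.00647627 -0.02742349 -0.00437264]
finger_gap 94.22443363512774
side [[370.25553158   0.         260.13894288]
 [  0.         370.25553158 191.53789471]
 [  0.           0.           1.        ]] [351.57792024 489.50736477 469.46298685] [-2.18883412  0.0045784  -2.85073835] 1
top [[419.44550883   0.         250.97847491]
 [  0.         419.44550883 184.31004648]
 [  0.           0.           1.        ]] [374.1627117  -72.33252101 868.0990375 ] [-2.98870262  0.01076286 -1.55293421] 2
wrist [[274.26257742   0.         250.34821775]
 [  0.         274.26257742 190.10583174]
 [  0.           0.           1.        ]] [ 309.23165078 -461.68270865  384.6825596 ] [ 2.85810599e+00  1.39705954e-03 -1.12912472e+00] 3
```

View pics/top0.png

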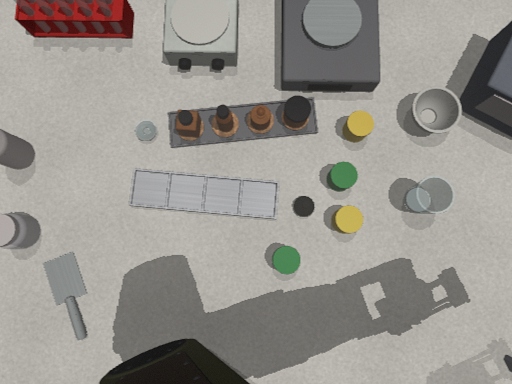

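View pics/side0.png

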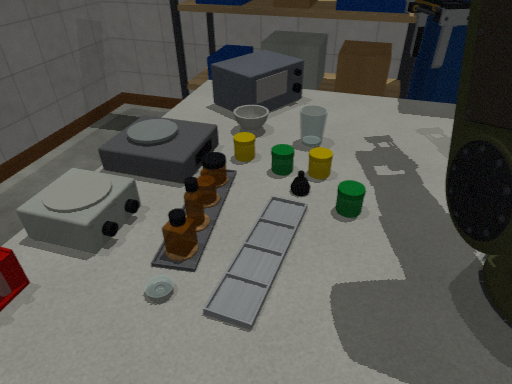

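```bash
cat > h.py <<'E'
import numpy as np,cv2
from scipy.spatial.transform import Rotation as R
from cell import manip
def Rm(e): return R.from_euler('xyz',e).as_matrix()
def ray(p,uv):
    K=np.array(p["intrinsics"]); d=np.linalg.inv(K)@np.array([uv[0],uv[1],1.]); return np.array(p["origin"]),Rm(p["orientation"])@d
def onz(p,uv,z):
    o,d=ray(p,uv); return o+d*(z-o[2])/d[2]
def proj(p,X):
    X=np.atleast_2d(X); c=(X-np.array(p["origin"]))@Rm(p["orientation"]); q=c@np.array(p["intrinsics"]).T; return q[:,:2]/q[:,2:]
E
python3 - <<'E'
from h import *
Z=dict(tall_centre=54.5,jar_centre=35,square_centre=46,ball_centre=43,mat_tall=4,mat_jar=4,mat_square=4,mat_ball=4,tray=0,rack=0)
for n in ["top","side"]:
    p=manip.camera(n)
    for t,z in Z.items():
        for d in manip.tip_of(t,p)[:4]:
            if d["score"]>.2: print(n,t,round(d["score"],2),np.round(d["xy"],1),np.round(onz(p,d["xy"],z),1))
E
```

```text
top tall_centre 0.92 [222.5 114.2] [641.4  -1.4  54.5]
top tall_centre 0.21 [204.6 196.7] [473.4  28.9  54.5]
top jar_centre 0.92 [358.6 127.9] [ 622.7 -279.2   35. ]
top jar_centre 0.91 [296.2 112.4] [ 653.9 -151.6   35. ]
top jar_centre 0.88 [340.6 174.7] [ 524.8 -241.    35. ]
top jar_centre 0.68 [341.3 221.8] [ 430.2 -241.    35. ]
top square_centre 0.57 [187.1 121. ] [628.8  71.   46. ]
top ball_centre 0.75 [259.5 116.5] [641.4 -76.1  43. ]
top mat_tall 0.66 [227.6 124.2] [636.   -8.5   4. ]
top mat_jar 0.57 [293.7 114.9] [ 658.6 -149.2    4. ]
top mat_jar 0.47 [261.  116.7] [653.6 -79.5   4. ]
top mat_jar 0.37 [186.5 118.9] [646.5  79.8   4. ]
top mat_square 0.41 [192.  126.9] [629.   67.3   4. ]
top mat_ball 0.52 [259.5 122.5] [640.8 -76.4   4. ]
top tray 0.56 [243.  121.8] [643.  -41.1   0. ]
top rack 0.65 [206.9 195.2] [483.3  31.    0. ]
side tall_centre 0.62 [192.4 201.5] [632.9  -2.9  54.5]
side tall_centre 0.35 [206.9 199.8] [609.  -15.4  54.5]
side jar_centre 0.95 [245.1 145.7] [ 619.8 -270.9   35. ]
side jar_centre 0.94 [349.2 202.2] [ 352.4 -109.7   35. ]
side jar_centre 0.93 [320.5 161.3] [ 430.6 -248.3   35. ]
side jar_centre 0.78 [284.4 157.1] [ 514.2 -243.8   35. ]
side square_centre 0.8 [179.4 228.2] [627.2  63.9  46. ]
side ball_centre 0.73 [207.7 181.7] [639.6 -87.8  43. ]
side mat_tall 0.52 [195.7 220.8] [634.   -7.2   4. ]
side mat_jar 0.57 [199.4 209.2] [642.3 -43.    4. ]
side mat_jar 0.43 [213.  184.2] [ 650.6 -134.6    4. ]
side mat_square 0.71 [181.2 250.7] [623.8  75.7   4. ]
side mat_ball 0.53 [207.5 201.7] [636.5 -71.1   4. ]
side tray 0.9 [198.5 210.2] [645.2 -44.   -0. ]
side rack 0.64 [264.9 252.6] [481.2  34.5   0. ]
```

The tray runs, left to right: square, tall, ball, jar. The look-alikes are the green and yellow jars and the small black item. Next I'll fit the tray and rack poses.

```bash
cat >> h.py <<'E'
def fitrect(p,name,L,W,z):
    ms=manip.masks_of(name,p)
    if not ms: return None
    m=ms[0]; k=m["pixels"].astype(np.uint8)
    c=max(cv2.findContours(k,cv2.RETR_EXTERNAL,cv2.CHAIN_APPROX_NONE)[0],key=cv2.contourArea)[:,0]
    P=np.array([onz(p,u,z)[:2] for u in c],np.float32)
    (cx,cy),(w,h),a=cv2.minAreaRect(P)
    if w>h: a-=90   # now h long side along y
    a=(a+90)%180-90
    return m["score"],np.round([cx,cy,w,h,a],1)
def goal(x,y,z,yaw):
    "shift/turn in tool axes from the current pose to tool-down pose"
    s=manip.read_state(); R0=Rm(s["eef_rot"]); R1=Rm([-np.pi/2,0,yaw])
    d=R0.T@(np.array([x,y,z])-s["eef_pos"]); r=R.from_matrix(R0.T@R1).as_rotvec(degrees=True)
    return np.round(d,1),np.round(r,1)
E
python3 - <<'E'
from h import *
p=manip.camera("top")
print(fitrect(p,"tray",314,78,8),fitrect(p,"rack",304,78,14))
p=manip.camera("side")
print(fitrect(p,"tray",314,78,8),fitrect(p,"rack",304,78,14))
print(manip.read_state()["eef_pos"])
print(goal(600,-30,330,-np.pi/2))
E
```

```text
(0.83, array([639.9, -38.9,  79.7, 317.1,   6.9])) (0.88, array([485.6,  37. , 307.9,  84.1,  -3.8]))
(0.78, array([636. , -37.8,  80. , 320.2,   6.5])) (0.71, array([482.5,  39.9, 314.4,  84.2,  -4. ]))
[ 235.14978525 -497.17879068  227.43345923]
(array([-529.6, -102.6, -266.3]), array([  0. , -64.7,  -0. ]))
```

```bash
python3 -m jog '[-176,-60,-89,0,-21,0,-176,-60,-89,0,-21,0,-176,-60,-89,0,-21,0,-353,-103,-177,0,-43,0,-353,-103,-177,0,-43,0,-353,-103,-177,0,-43,0,-353,-103,-177,0,-43,0,-353,-103,-177,0,-43,0,-353,-103,-177,0,-43,0,-353,-103,-177,0,-43,0]'; python3 - <<'E'
from h import *
print(goal(600,-30,330,-np.pi/2))
E
```

```text
clock: 2.38
eef_pos: [479.8, -183.8, 331.4]
eef_rot: [-1.57, 0.0, -1.948]
wrist_force: [0.0, -0.8, -0.7]
finger_gap: 94.3
(array([-187.3,    1.5,   55. ]), array([ -0.1, -21.6,   0. ]))
```

```bash
python3 -m jog '[-187,0,55,0,-21.6,0,-187,0,55,0,-21.6,0,-187,0,55,0,-21.6,0,-187,0,55,0,-21.6,0,-187,0,55,0,-21.6,0,-187,0,55,0,-21.6,0,-187,0,55,0,-21.6,0]'; python3 - <<'E'
from h import *
p=manip.camera("wrist"); cv2.imwrite("pics/w1.png",p["img"][:,:,::-1])
print(p["origin"])
Z=dict(tall_centre=54.5,jar_centre=35,square_centre=46,ball_centre=43,mat_tall=4,mat_jar=4,mat_square=4,mat_ball=4,tray=0)
for t,z in Z.items():
        for d in manip.tip_of(t,p)[:2]:
            if d["score"]>.2: print(t,round(d["score"],2),np.round(d["xy"],1),np.round(onz(p,d["xy"],z),1))
E
```

```text
clock: 2.97
eef_pos: [599.2, -31.7, 329.7]
eef_rot: [-1.572, 0.0, -1.57]
wrist_force: [0.0, -1.3, 0.4]
finger_gap: 93.8
[599.69365062  50.40803809 487.45558228]
tall_centre 0.82 [272.  146.1] [632.9  -3.4  54.5]
jar_centre 0.8 [281.2 226. ] [ 654.  -147.7   35. ]
jar_centre 0.73 [266.4 282.9] [ 629.6 -265.1   35. ]
square_centre 0.93 [265.6  95.2] [622.1  72.7  46. ]
square_centre 0.61 [275.2 220.7] [ 642. -133.   46.]
ball_centre 0.64 [275.3 187.6] [640.9 -74.3  43. ]
mat_tall 0.79 [272.3 142. ] [637.2  -2.5   4. ]
mat_square 0.57 [266.3  92.4] [625.3  79.2   4. ]
mat_ball 0.74 [274.7 179.9] [643.1 -70.7   4. ]
tray 0.59 [274.7 163.8] [642.7 -41.9   0. ]
```

View pics/w1.png

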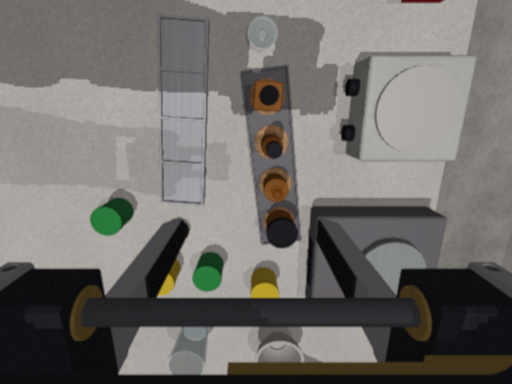

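```bash
python3 - <<'E'
from h import *
a=cv2.imread("pics/w1.png")[60:250,220:330]; cv2.imwrite("pics/z1.png",cv2.resize(a,None,fx=3,fy=3,interpolation=cv2.INTER_CUBIC))
b=cv2.imread("pics/top0.png")[60:150,155:385]; cv2.imwrite("pics/z2.png",cv2.resize(b,None,fx=3.4,fy=3.4,interpolation=cv2.INTER_CUBIC))
E
```

```text
(no output)
```

View pics/z1.png

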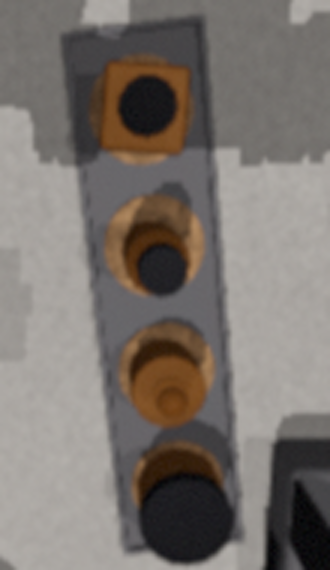

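View pics/z2.png

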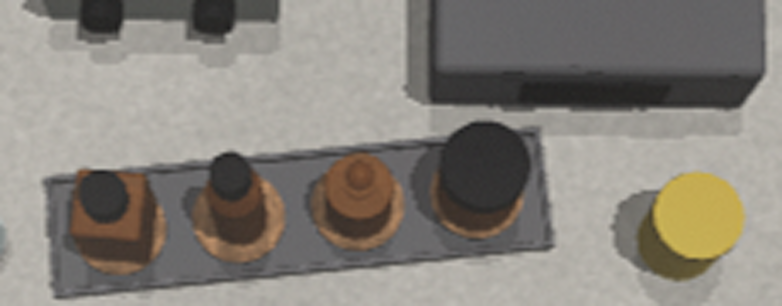

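```bash
python3 - <<'E'
from h import *
p=manip.camera("wrist")
c=np.array([onz(p,u,63)[:2] for u in [(256,80.7),(283.3,82.3),(281,111),(253.3,109.3)]])
print(c.round(1),c.mean(0))
for i,j in [(0,1),(3,2),(3,0),(2,1)]:
    d=c[j]-c[i]; print(np.degrees(np.arctan2(d[1],d[0])).round(1),np.linalg.norm(d).round(1))
t=manip.camera("top")
for u in [(282,90.6),(378,91)]: print(onz(t,u,0).round(0))
for z in (60,80,100): print(z,onz(t,(282,80.6),z).round(0))
# knobs
for u in [(184,70),(217,70)]: print(onz(t,u,30).round(0),onz(t,u,0).round(0))
# caps: tall cap top centre z=102, jar lid top z=63, ball top z=79
f=lambda u:(220+u[0]/3,60+u[1]/3)
g=lambda u:(155+u[0]/3.4,60+u[1]/3.4)
for n,a,b,z in [("tall",(162,268),(231,172),102),("jar",(186,518),(485,165),63),("ball",(172,402),(359,170),72),("squarecap",(148,105),(102,196),85)]:
    print(n,onz(p,f(a),z).round(1),onz(t,g(b),z).round(1))
E
```

```text
[[607.2  90.2]
 [646.8  88. ]
 [644.6  48. ]
 [603.4  50.5]] [625.51361536  69.16743191]
-3.3 39.6
-3.5 41.4
84.4 39.9
86.9 40.0
[ 714. -124.    0.]
[ 716. -331.    0.]
60 [ 712. -120.   60.]
80 [ 704. -119.   80.]
100 [ 695. -118.  100.]
[745.  85.  30.] [759.  91.   0.]
[746.  15.  30.] [760.  18.   0.]
tall [632.1  -3.7 102. ] [633.   -6.2 102. ]
jar [ 652.1 -149.7   63. ] [ 652.5 -151.8   63. ]
ball [641.5 -78.6  72. ] [645.4 -77.9  72. ]
squarecap [625.4  69.5  85. ] [623.4  68.6  85. ]
```

```bash
python3 - <<'E'
from h import *
print(goal(625.3,69.3,130,np.radians(-94)))
E
```

```text
(array([-102.3,  200.5,   26.4]), array([-0. ,  3.9,  0. ]))
```

```bash
python3 -m jog '[-102,100,26,0,4,0,-102,100,26,0,4,0,-102,100,26,0,4,0,-102,100,26,0,4,0,-102,200.5,26.4,0,4,0,-102,200.5,26.4,0,4,0,-102.3,200.5,26.4,0,4,0,-102.3,200.5,26.4,0,4,0,-102.3,200.5,26.4,0,4,0]'; python3 - <<'E'
from h import *
print(goal(625.3,69.3,44,np.radians(-94)))
p=manip.camera("wrist"); cv2.imwrite("pics/w2.png",p["img"][:,:,::-1])
E
```

```text
clock: 4.32
eef_pos: [625.6, 69.2, 130.5]
eef_rot: [-1.571, -0.0, -1.642]
wrist_force: [-0.2, -0.8, 1.2]
finger_gap: 93.9
(array([-0.1, 86.5, -0.3]), array([ 0. , -0.1,  0. ]))
```

View pics/w2.png

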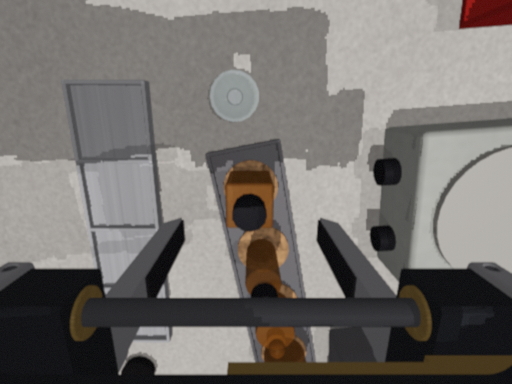

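```bash
python3 -m jog '[0,30,0,0,0,0,0,60,0,0,0,0,0,80,0,0,0,0,0,86.5,0,0,0,0,0,86.5,0,0,0,0,0,86.5,0,0,0,0]' && python3 -m jog '[0,0,0,0,0,0,0,0,0,0,0,0,0,0,0,0,0,0,0,0,0,0,0,0,0,0,0,0,0,0,0,0,0,0,0,0,0,0,0,0,0,0,0,0,0,0,0,0,0,0,0,0,0,0]' 30 25; python3 - <<'E'
from h import *
print(manip.read_state()["wrist_force"])
p=manip.camera("side"); cv2.imwrite("pics/s2.png",p["img"][:,:,::-1])
E
```

```text
clock: 4.87
eef_pos: [626.5, 69.4, 45.8]
eef_rot: [-1.568, 0.0, -1.642]
wrist_force: [0.7, -0.6, 0.6]
finger_gap: 93.8
clock: 5.62
eef_pos: [625.3, 69.4, 43.4]
eef_rot: [-1.571, -0.0, -1.642]
wrist_force: [0.5, -1.2, 0.6]
finger_gap: 41.7
[ 0.47059072 -1.16592685  0.55770189]
```

View pics/s2.png

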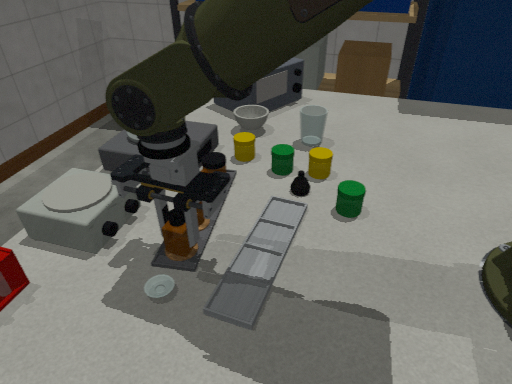

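```bash
python3 -m jog '[0,-5,0,0,0,0,0,-20,0,0,0,0,0,-45,0,0,0,0,0,-70,0,0,0,0,0,-95,0,0,0,0,0,-107,0,0,0,0,0,-110,0,0,0,0,0,-110,0,0,0,0]'; python3 - <<'E'
from h import *
print(goal(476.4,-74.3,154,np.radians(-94)))
E
```

```text
clock: 6.33
eef_pos: [625.4, 69.4, 153.5]
eef_rot: [-1.57, 0.0, -1.642]
wrist_force: [-0.5, 0.1, -2.6]
finger_gap: 42.0
(array([ 154. ,   -0.6, -138.4]), array([-0. , -0.1, -0. ]))
```

```bash
python3 -m jog '[8,0,-7,0,0,0,25,0,-22,0,0,0,50,0,-45,0,0,0,77,0,-69,0,0,0,104,0,-93,0,0,0,129,0,-116,0,0,0,146,0,-131,0,0,0,154,0,-138.4,0,0,0,154,0,-138.4,0,0,0,154,0,-138.4,0,0,0]'; python3 - <<'E'
from h import *
print(goal(476.4,-74.3,54,np.radians(-94)))
p=manip.camera("wrist"); cv2.imwrite("pics/w3.png",p["img"][:,:,::-1])
p=manip.camera("side"); cv2.imwrite("pics/s3.png",p["img"][:,:,::-1])
E
```

```text
clock: 7.17
eef_pos: [476.5, -74.1, 152.9]
eef_rot: [-1.572, 0.0, -1.643]
wrist_force: [0.1, -0.4, -0.4]
finger_gap: 41.7
(array([ 0.2, 98.9, -0. ]), array([ 0. , -0.1, -0. ]))
```

View pics/w3.png

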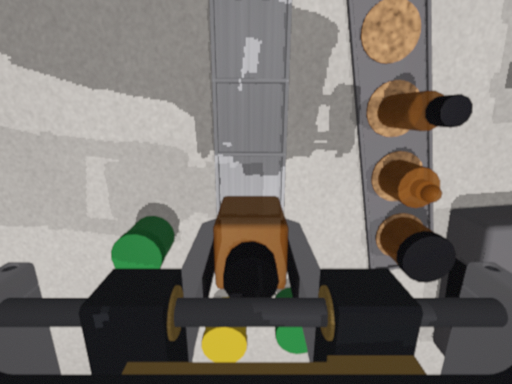

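View pics/s3.png

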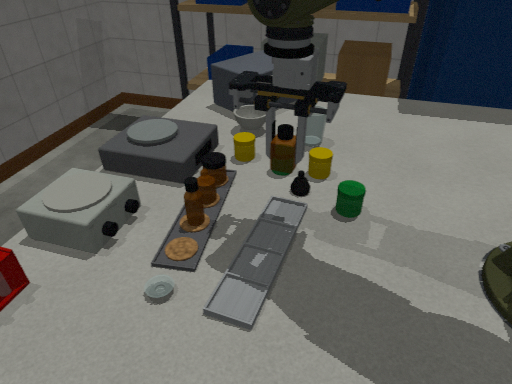

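```bash
python3 -m jog '[0,8,0,0,0,0,0,25,0,0,0,0,0,50,0,0,0,0,0,75,0,0,0,0,0,92,0,0,0,0,0,100,0,0,0,0,0,103,0,0,0,0,0,103,0,0,0,0]' && python3 -m jog '[0,2,0,0,0,0,0,4,0,0,0,0,0,6,0,0,0,0,0,6,0,0,0,0,0,6,0,0,0,0]';  python3 - <<'E'
from h import *
p=manip.camera("wrist"); cv2.imwrite("pics/w4.png",p["img"][:,:,::-1])
E
```

```text
clock: 7.93
eef_pos: [476.4, -74.0, 50.1]
eef_rot: [-1.572, 0.0, -1.642]
wrist_force: [-0.4, -0.0, -1.6]
finger_gap: 41.9
clock: 8.35
eef_pos: [476.4, -74.3, 44.7]
eef_rot: [-1.57, -0.0, -1.642]
wrist_force: [-0.1, -0.2, -2.0]
finger_gap: 41.7
```

View pics/w4.png

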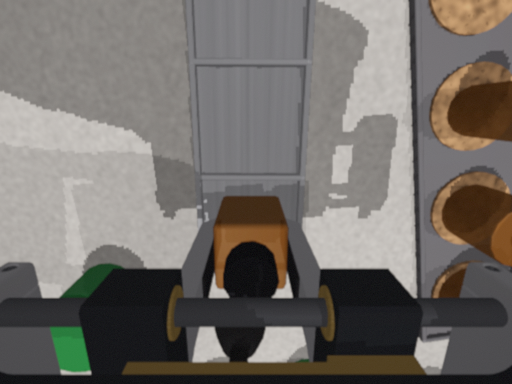

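```bash
python3 -m jog '[0,0.5,0,0,0,0,0,1,0,0,0,0,0,1.3,0,0,0,0,0,1.3,0,0,0,0,0,1.3,0,0,0,0]'; python3 - <<'E'
from h import *
print(manip.read_state()["wrist_force"])
E
```

```text
clock: 8.82
eef_pos: [476.4, -74.3, 43.4]
eef_rot: [-1.571, -0.0, -1.642]
wrist_force: [-1.6, 0.0, 3.6]
finger_gap: 41.9
[-1.56307118  0.03015866  3.63093638]
```

```bash
python3 -m jog '[0,0,0,0,0,0,0,0,0,0,0,0,0,0,0,0,0,0,0,0,0,0,0,0]' 70 && python3 -m jog '[0,-15,0,0,0,0,0,-45,0,0,0,0,0,-80,0,0,0,0,0,-105,0,0,0,0,0,-110,0,0,0,0,0,-110,0,0,0,0]';  python3 - <<'E'
from h import *
print(goal(633,-4,145,np.radians(-94)))
p=manip.camera("wrist"); cv2.imwrite("pics/w5.png",p["img"][:,:,::-1])
E
```

```text
clock: 9.15
eef_pos: [476.3, -74.3, 43.1]
eef_rot: [-1.571, 0.0, -1.642]
wrist_force: [0.4, 0.6, 0.5]
finger_gap: 65.2
clock: 9.65
eef_pos: [477.0, -74.4, 154.6]
eef_rot: [-1.568, -0.0, -1.642]
wrist_force: [0.7, -0.1, 0.2]
finger_gap: 69.6
(array([-81.4,  10. , 150.6]), array([-0.2, -0.1,  0. ]))
```

View pics/w5.png

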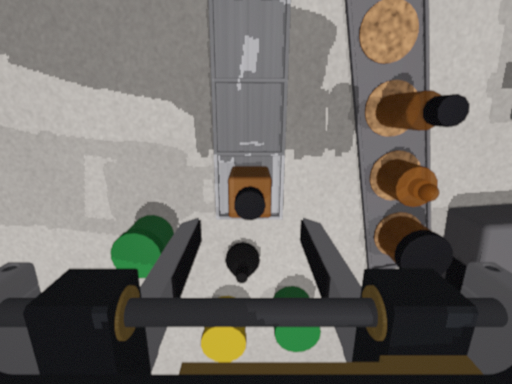

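```bash
python3 -m jog '[-20,0,38,0,0,0,-40,0,75,0,0,0,-60,0,112,0,0,0,-76,0,140,0,0,0,-81.4,0,150.6,0,0,0,-81.4,0,150.6,0,0,0,-81.4,0,150.6,0,0,0,-81.4,0,150.6,0,0,0]'; python3 - <<'E'
from h import *
print(goal(633,-4,48,np.radians(-94)))
p=manip.camera("wrist"); cv2.imwrite("pics/w6.png",p["img"][:,:,::-1])
t=manip.camera("top"); cv2.imwrite("pics/t6.png",t["img"][:,:,::-1])
d=manip.tip_of("tall_centre",p)
for e in d[:2]: print(e["score"],e["xy"],onz(p,e["xy"],54.5))
print(proj(p,[[633,-4,102],[633,-4,7]]))
E
```

```text
clock: 10.37
eef_pos: [631.3, -4.3, 151.9]
eef_rot: [-1.573, -0.0, -1.643]
wrist_force: [1.8, -0.8, 0.1]
finger_gap: 69.9
(array([ -0.4, 103.9,   1.9]), array([ 0.1, -0.1,  0. ]))
0.74 [250.7, 200.0] [631.39949277  -6.41352614  54.5       ]
[[252.35976164 215.44445363]
 [252.01557445 184.85884121]]
```

View pics/w6.png

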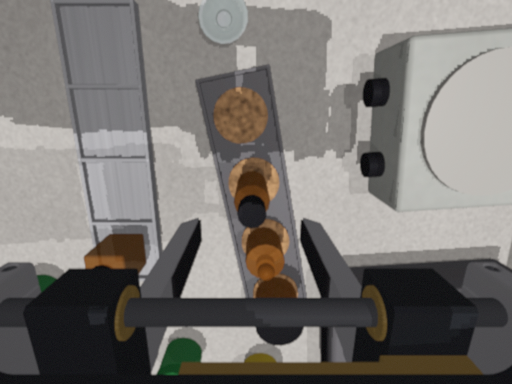

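```bash
python3 -m jog '[0,25,1,0,0,0,0,60,1,0,0,0,0,90,1,0,0,0,0,102,1,0,0,0,0,103,1,0,0,0,0,103,1,0,0,0,0,103,1,0,0,0]' && python3 -m jog '[0,0,0,0,0,0,0,0,0,0,0,0,0,0,0,0,0,0,0,0,0,0,0,0,0,0,0,0,0,0,0,0,0,0,0,0,0,0,0,0,0,0]' 25 25 && python3 -m jog '[0,-5,0,0,0,0,0,-20,0,0,0,0,0,-45,0,0,0,0,0,-70,0,0,0,0,0,-92,0,0,0,0,0,-100,0,0,0,0,0,-100,0,0,0,0,0,-100,0,0,0,0]'; python3 - <<'E'
from h import *
print(goal(481.4,0.6,150,np.radians(-94)))
p=manip.camera("side"); cv2.imwrite("pics/s7.png",p["img"][:,:,::-1])
E
```

```text
clock: 11.1
eef_pos: [634.3, -4.1, 52.3]
eef_rot: [-1.568, 0.0, -1.642]
wrist_force: [-0.0, -0.1, 1.1]
finger_gap: 70.1
clock: 11.68
eef_pos: [633.4, -3.9, 50.3]
eef_rot: [-1.571, 0.0, -1.642]
wrist_force: [-1.3, -0.0, 1.7]
finger_gap: 33.4
clock: 12.35
eef_pos: [633.1, -3.9, 149.3]
eef_rot: [-1.571, 0.0, -1.642]
wrist_force: [-0.2, -0.6, -0.5]
finger_gap: 33.4
(array([   6.3,   -0.6, -151.6]), array([ 0. , -0.1, -0. ]))
```

View pics/s7.png

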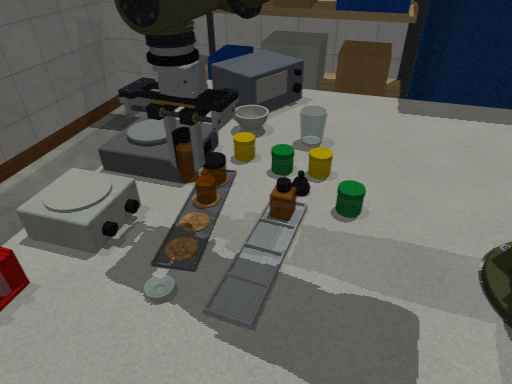

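```bash
python3 -m jog '[0,0,-8,0,0,0,1,0,-25,0,0,0,2,0,-50,0,0,0,3,0,-77,0,0,0,4,0,-104,0,0,0,5,0,-129,0,0,0,6,0,-145,0,0,0,6.3,0,-151.6,0,0,0,6.3,0,-151.6,0,0,0,6.3,0,-151.6,0,0,0]' && python3 -m jog '[0,8,0,0,0,0,0,25,0,0,0,0,0,50,0,0,0,0,0,75,0,0,0,0,0,90,0,0,0,0,0,94,0,0,0,0,0,95,0,0,0,0,0,95,0,0,0,0,0,95,0,0,0,0]'; python3 - <<'E'
from h import *
print(goal(481.4,0.6,50.2,np.radians(-94)))
p=manip.camera("wrist"); cv2.imwrite("pics/w8.png",p["img"][:,:,::-1])
E
```

```text
clock: 13.23
eef_pos: [482.2, 0.6, 149.8]
eef_rot: [-1.571, 0.0, -1.642]
wrist_force: [0.8, 0.1, 0.4]
finger_gap: 33.7
clock: 13.98
eef_pos: [482.4, 0.6, 55.9]
eef_rot: [-1.569, 0.0, -1.642]
wrist_force: [0.9, 1.0, -0.7]
finger_gap: 33.5
(array([ 0. ,  5.7, -1. ]), array([-0.1, -0.1, -0. ]))
```

View pics/w8.png

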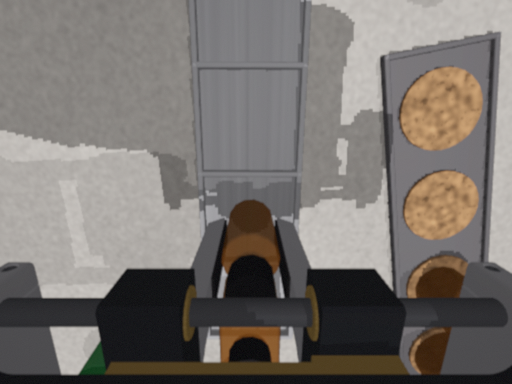

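```bash
python3 -m jog '[0,1,0,0,0,0,0,2,0,0,0,0,0,3,0,0,0,0,0,4,0,0,0,0,0,4,0,0,0,0,0,4,0,0,0,0]' && python3 -m jog '[0,0.5,0,0,0,0,0,1,0,0,0,0,0,1,0,0,0,0,0,1,0,0,0,0]'
```

```text
clock: 14.53
eef_pos: [481.7, 0.6, 51.1]
eef_rot: [-1.571, -0.0, -1.642]
wrist_force: [-0.4, -0.6, -0.2]
finger_gap: 33.4
clock: 14.87
eef_pos: [481.7, 0.6, 50.2]
eef_rot: [-1.571, 0.0, -1.642]
wrist_force: [0.5, 0.3, 1.2]
finger_gap: 33.5
```

```bash
python3 -m jog '[0,0.4,0,0,0,0,0,0.8,0,0,0,0,0,0.8,0,0,0,0]' ; python3 - <<'E'
from h import *
import numpy as np
print(manip.read_state()["wrist_force"])
E
```

```text
clock: 15.12
eef_pos: [481.8, 0.6, 50.2]
eef_rot: [-1.571, -0.0, -1.642]
wrist_force: [-6.5, 0.3, 14.1]
finger_gap: 33.3
[-6.52732016  0.26345211 14.07565632]
```

```bash
python3 -m jog '[0,0,0,0,0,0,0,0,0,0,0,0,0,0,0,0,0,0,0,0,0,0,0,0]' 70 && python3 -m jog '[0,-10,0,0,0,0,0,-35,0,0,0,0,0,-70,0,0,0,0,0,-92,0,0,0,0,0,-100,0,0,0,0,0,-100,0,0,0,0]';  python3 - <<'E'
from h import *
print(goal(642.5,-77.5,140,np.radians(-94)))
p=manip.camera("wrist"); cv2.imwrite("pics/w9.png",p["img"][:,:,::-1])
E
```

```text
clock: 15.45
eef_pos: [481.6, 0.6, 49.2]
eef_rot: [-1.571, -0.0, -1.642]
wrist_force: [-0.1, 0.2, 0.4]
finger_gap: 56.5
clock: 15.95
eef_pos: [482.4, 0.6, 151.4]
eef_rot: [-1.567, 0.0, -1.642]
wrist_force: [-0.2, -0.7, -0.4]
finger_gap: 69.9
(array([ 66.5,  12.1, 165.2]), array([-0.2, -0.1, -0. ]))
```

View pics/w9.png

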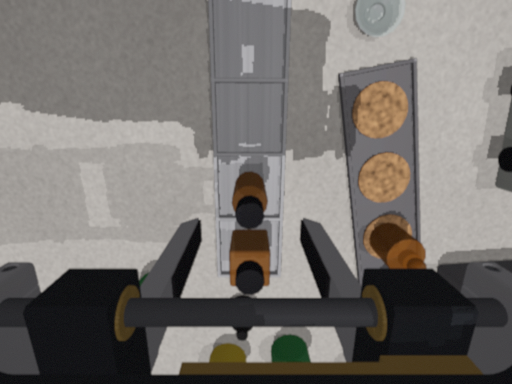

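```bash
python3 -m jog '[15,0,36,0,0,0,30,0,72,0,0,0,45,0,110,0,0,0,58,0,144,0,0,0,66.5,0,162,0,0,0,66.5,0,165.2,0,0,0,66.5,0,165.2,0,0,0,66.5,0,165.2,0,0,0]'; python3 - <<'E'
from h import *
print(goal(642.5,-77.5,40,np.radians(-94)))
p=manip.camera("wrist"); cv2.imwrite("pics/w10.png",p["img"][:,:,::-1])
for e in manip.tip_of("ball_centre",p)[:2]: print(e["score"],e["xy"],onz(p,e["xy"],43))
print(proj(p,[[642.5,-77.5,70],[642.5,-77.5,7]]))
E
```

```text
clock: 16.67
eef_pos: [640.7, -77.0, 147.7]
eef_rot: [-1.573, 0.0, -1.642]
wrist_force: [0.2, 0.3, 0.9]
finger_gap: 70.0
(array([  0.4, 107.7,   2.1]), array([ 0.1, -0.1, -0. ]))
0.66 [249.8, 195.7] [640.06971434 -76.90169983  43.        ]
[[252.3581498  205.0157143 ]
 [252.15370451 186.54698793]]
```

View pics/w10.png

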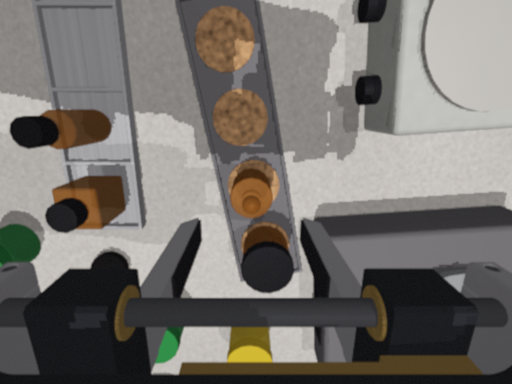

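```bash
python3 -m jog '[0,25,0.5,0,0,0,0,60,0.5,0,0,0,0,90,0.5,0,0,0,0,104,0.5,0,0,0,0,107,0.5,0,0,0,0,107,0.5,0,0,0,0,107,0.5,0,0,0]' && python3 -m jog '[0,0,0,0,0,0,0,0,0,0,0,0,0,0,0,0,0,0,0,0,0,0,0,0,0,0,0,0,0,0,0,0,0,0,0,0,0,0,0,0,0,0]' 30 25 && python3 -m jog '[0,-5,0,0,0,0,0,-20,0,0,0,0,0,-45,0,0,0,0,0,-70,0,0,0,0,0,-92,0,0,0,0,0,-110,0,0,0,0,0,-115,0,0,0,0,0,-115,0,0,0,0]'; python3 - <<'E'
from h import *
print(goal(486.6,75.4,155,np.radians(-94)))
p=manip.camera("side"); cv2.imwrite("pics/s11.png",p["img"][:,:,::-1])
E
```

```text
clock: 17.35
eef_pos: [643.0, -77.6, 44.3]
eef_rot: [-1.568, -0.0, -1.642]
wrist_force: [1.1, -0.4, 1.3]
finger_gap: 69.9
clock: 17.93
eef_pos: [642.4, -77.5, 42.7]
eef_rot: [-1.57, -0.0, -1.642]
wrist_force: [-1.6, -0.0, 4.7]
finger_gap: 41.2
clock: 18.6
eef_pos: [642.6, -77.6, 158.6]
eef_rot: [-1.569, -0.0, -1.642]
wrist_force: [-0.1, 0.0, -1.8]
finger_gap: 41.7
(array([-141.5,    3.2, -166.5]), array([-0.1, -0.1,  0. ]))
```

View pics/s11.png

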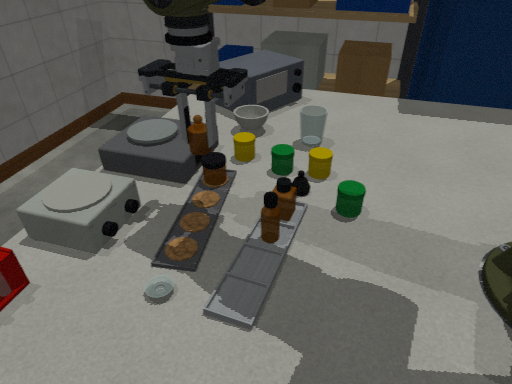

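```bash
python3 -m jog '[-7,0,-8,0,0,0,-21,0,-25,0,0,0,-42,0,-50,0,0,0,-65,0,-77,0,0,0,-90,0,-106,0,0,0,-112,0,-132,0,0,0,-130,0,-153,0,0,0,-139,0,-164,0,0,0,-141.5,0,-166.5,0,0,0,-141.5,0,-166.5,0,0,0]' && python3 -m jog '[0,8,0,0,0,0,0,25,0,0,0,0,0,50,0,0,0,0,0,75,0,0,0,0,0,95,0,0,0,0,0,105,0,0,0,0,0,110,0,0,0,0,0,110,0,0,0,0,0,110,0,0,0,0]'; python3 - <<'E'
from h import *
print(goal(486.6,75.4,42.7,np.radians(-94)))
p=manip.camera("wrist"); cv2.imwrite("pics/w12.png",p["img"][:,:,::-1])
E
```

```text
clock: 19.48
eef_pos: [486.2, 75.7, 156.9]
eef_rot: [-1.571, -0.0, -1.641]
wrist_force: [-0.3, -0.4, -0.2]
finger_gap: 41.7
clock: 20.23
eef_pos: [486.8, 75.2, 47.8]
eef_rot: [-1.57, 0.0, -1.643]
wrist_force: [0.5, -0.1, -1.4]
finger_gap: 41.5
(array([-0.2,  5.1, -0.2]), array([-0. , -0.1, -0. ]))
```

View pics/w12.png

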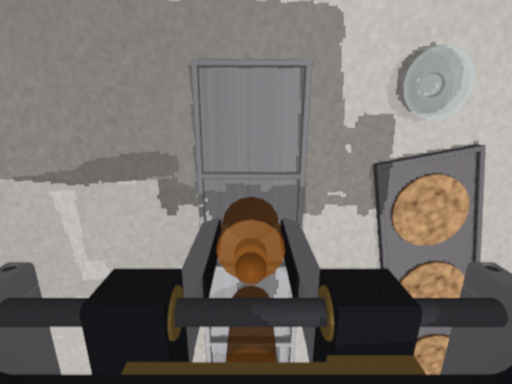

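```bash
python3 -m jog '[0,1,0,0,0,0,0,2,0,0,0,0,0,3,0,0,0,0,0,4,0,0,0,0,0,4,0,0,0,0,0,4,0,0,0,0]' && python3 -m jog '[0,0.5,0,0,0,0,0,1,0,0,0,0,0,1,0,0,0,0,0,1,0,0,0,0]'
```

```text
clock: 20.78
eef_pos: [486.2, 75.5, 43.4]
eef_rot: [-1.571, -0.0, -1.642]
wrist_force: [-0.1, -0.2, -1.1]
finger_gap: 42.0
clock: 21.12
eef_pos: [486.3, 75.5, 42.7]
eef_rot: [-1.571, 0.0, -1.642]
wrist_force: [-2.8, -0.5, 5.1]
finger_gap: 41.7
```

```bash
python3 -m jog '[0,0,0,0,0,0,0,0,0,0,0,0,0,0,0,0,0,0,0,0,0,0,0,0]' 74 && python3 -m jog '[0,-10,0,0,0,0,0,-35,0,0,0,0,0,-70,0,0,0,0,0,-100,0,0,0,0,0,-110,0,0,0,0,0,-110,0,0,0,0]';  python3 - <<'E'
from h import *
print(goal(652.4,-150.5,150,np.radians(-94)))
p=manip.camera("wrist"); cv2.imwrite("pics/w13.png",p["img"][:,:,::-1])
E
```

```text
clock: 21.45
eef_pos: [486.3, 75.5, 42.3]
eef_rot: [-1.571, 0.0, -1.642]
wrist_force: [-0.8, -0.7, -0.7]
finger_gap: 64.8
clock: 21.95
eef_pos: [487.3, 75.6, 155.4]
eef_rot: [-1.566, 0.001, -1.642]
wrist_force: [0.4, -0.4, -1.6]
finger_gap: 73.9
(array([213.7,   6.2, 180.7]), array([-0.3, -0.1, -0. ]))
```

View pics/w13.png

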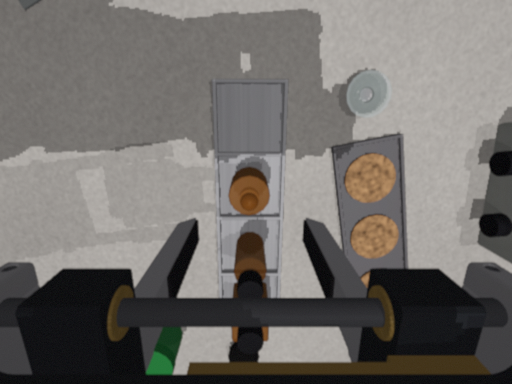

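```bash
python3 -m jog '[28,0,24,0,0,0,57,0,48,0,0,0,86,0,73,0,0,0,115,0,97,0,0,0,144,0,122,0,0,0,172,0,145,0,0,0,200,0,168,0,0,0,212,0,179,0,0,0,213.7,0,180.7,0,0,0,213.7,0,180.7,0,0,0]' && python3 -m jog '[0,0,0,0,0,0,0,0,0,0,0,0]'; python3 - <<'E'
from h import *
print(goal(652.4,-150.5,42,np.radians(-94)))
p=manip.camera("wrist"); cv2.imwrite("pics/w14.png",p["img"][:,:,::-1])
for e in manip.tip_of("jar_centre",p)[:3]: print(e["score"],e["xy"],onz(p,e["xy"],35))
print(proj(p,[[652.4,-150.5,63],[652.4,-150.5,7]]))
for z in (50,60,70): print(proj(p,[[714,-150,z]]))
E
```

```text
clock: 22.83
eef_pos: [650.6, -150.9, 149.8]
eef_rot: [-1.574, 0.001, -1.643]
wrist_force: [-0.5, 1.1, -1.0]
finger_gap: 73.8
clock: 23.0
eef_pos: [650.7, -149.4, 151.9]
eef_rot: [-1.572, 0.0, -1.641]
wrist_force: [0.0, 0.4, -0.6]
finger_gap: 73.9
(array([  1.1, 109.9,   1.9]), array([ 0.1, -0. , -0. ]))
0.62 [237.8, 295.2] [ 627.16867413 -274.05101308   35.        ]
0.61 [143.3, 275.0] [ 521.31986381 -239.52812984   35.        ]
0.6 [250.4, 192.5] [ 650.75736195 -149.59605234   35.        ]
[[252.14908519 201.77717763]
 [251.92586411 186.13056686]]
[[314.23547913 192.97069004]]
[[316.56373913 196.00067051]]
[[319.06955353 199.26171897]]
```

View pics/w14.png

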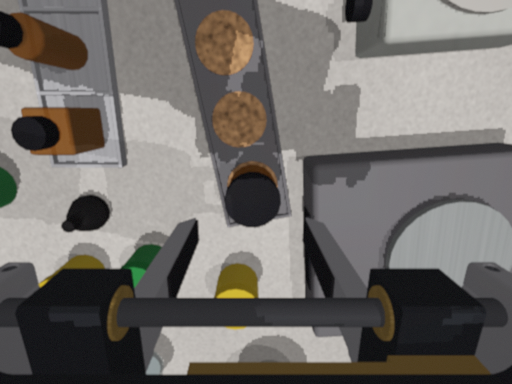

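```bash
python3 -m jog '[0,25,1,0,0,0,0,55,1,0,0,0,0,85,1,0,0,0,0,103,1,0,0,0,0,108,1,0,0,0,0,108,1,0,0,0,0,108,1,0,0,0]' 71 && python3 -m jog '[0,0,0,0,0,0,0,0,0,0,0,0,0,0,0,0,0,0,0,0,0,0,0,0,0,0,0,0,0,0,0,0,0,0,0,0,0,0,0,0,0,0]' 40 25 && python3 -m jog '[0,-5,0,0,0,0,0,-20,0,0,0,0,0,-45,0,0,0,0,0,-70,0,0,0,0,0,-95,0,0,0,0,0,-112,0,0,0,0,0,-120,0,0,0,0,0,-120,0,0,0,0]'; python3 - <<'E'
from h import *
print(goal(491.7,150.3,155,np.radians(-94)))
p=manip.camera("side"); cv2.imwrite("pics/s15.png",p["img"][:,:,::-1])
E
```

```text
clock: 23.68
eef_pos: [652.8, -150.5, 45.8]
eef_rot: [-1.569, -0.0, -1.642]
wrist_force: [0.4, 0.0, 0.3]
finger_gap: 70.9
clock: 24.27
eef_pos: [652.7, -150.7, 45.5]
eef_rot: [-1.569, -0.0, -1.642]
wrist_force: [-1.2, 1.2, 6.8]
finger_gap: 53.4
clock: 24.93
eef_pos: [652.7, -150.8, 166.2]
eef_rot: [-1.568, -0.001, -1.642]
wrist_force: [0.8, 0.3, -2.2]
finger_gap: 53.3
(array([-288.9,   10.6, -182.1]), array([-0.2, -0.1,  0. ]))
```

View pics/s15.png

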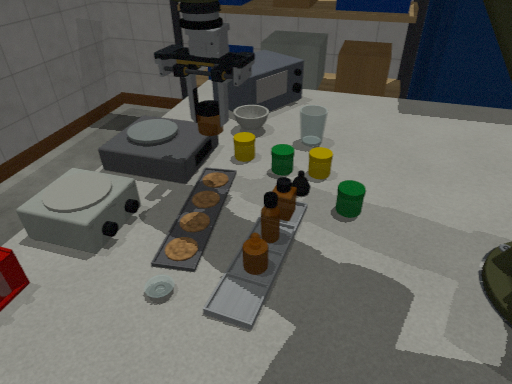

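```bash
python3 -m jog '[-12,0,-8,0,0,0,-36,0,-23,0,0,0,-66,0,-42,0,0,0,-98,0,-62,0,0,0,-130,0,-82,0,0,0,-162,0,-102,0,0,0,-194,0,-122,0,0,0,-224,0,-141,0,0,0,-252,0,-159,0,0,0,-274,0,-173,0,0,0]' && python3 -m jog '[-11,0,-7,0,0,0,-14.9,0,-9.1,0,0,0,-14.9,0,-9.1,0,0,0,-14.9,0,-9.1,0,0,0,-14.9,0,-9.1,0,0,0]'; python3 - <<'E'
from h import *
print(goal(491.7,150.3,50,np.radians(-94)))
p=manip.camera("wrist"); cv2.imwrite("pics/w16.png",p["img"][:,:,::-1])
E
```

```text
clock: 25.82
eef_pos: [497.2, 136.7, 162.8]
eef_rot: [-1.573, -0.001, -1.641]
wrist_force: [0.5, 0.1, -1.3]
finger_gap: 53.3
clock: 26.23
eef_pos: [491.7, 149.5, 164.0]
eef_rot: [-1.571, -0.0, -1.643]
wrist_force: [0.2, -0.7, -1.9]
finger_gap: 53.2
(array([ -0.9, 114. ,  -0. ]), array([ 0. , -0.2,  0. ]))
```

View pics/w16.png

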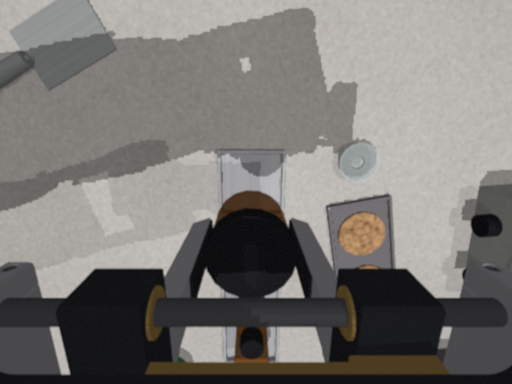

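```bash
python3 -m jog '[0,8,0,0,0,0,0,25,0,0,0,0,0,50,0,0,0,0,0,75,0,0,0,0,0,93,0,0,0,0,0,100,0,0,0,0,0,102,0,0,0,0,0,102,0,0,0,0,0,102,0,0,0,0]'; python3 - <<'E'
from h import *
print(goal(491.7,150.3,45.5,np.radians(-94)))
p=manip.camera("wrist"); cv2.imwrite("pics/w17.png",p["img"][:,:,::-1])
p=manip.camera("side"); cv2.imwrite("pics/s17.png",p["img"][:,:,::-1])
E
```

```text
clock: 27.03
eef_pos: [491.8, 150.5, 63.3]
eef_rot: [-1.569, 0.0, -1.642]
wrist_force: [0.6, -0.0, -1.5]
finger_gap: 53.2
(array([ 0.2, 17.8, -0.1]), array([-0.1, -0.1, -0. ]))
```

View pics/w17.png

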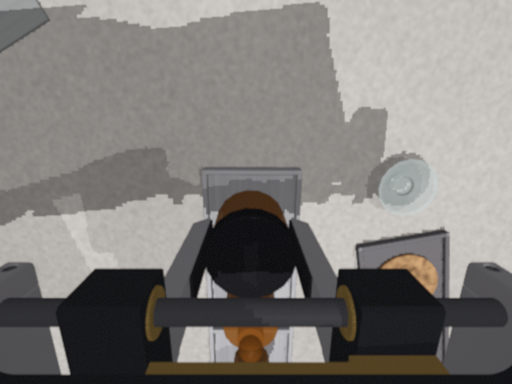

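View pics/s17.png

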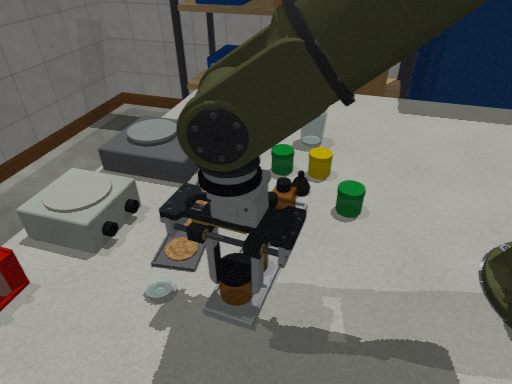

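```bash
python3 -m jog '[0,5,0,0,0,0,0,10,0,0,0,0,0,13,0,0,0,0,0,15,0,0,0,0,0,16,0,0,0,0,0,16,0,0,0,0,0,16,0,0,0,0]' && python3 -m jog '[0,0.5,0,0,0,0,0,1,0,0,0,0,0,1,0,0,0,0,0,1,0,0,0,0]'
```

```text
clock: 27.72
eef_pos: [491.2, 150.5, 46.4]
eef_rot: [-1.571, 0.0, -1.642]
wrist_force: [0.3, 0.1, -2.2]
finger_gap: 53.3
clock: 28.05
eef_pos: [491.3, 150.6, 45.5]
eef_rot: [-1.57, 0.0, -1.642]
wrist_force: [-0.9, -0.6, 0.3]
finger_gap: 53.5
```

```bash
python3 -m jog '[0,0.4,0,0,0,0,0,0.8,0,0,0,0,0,0.8,0,0,0,0]'
```

```text
clock: 28.3
eef_pos: [491.3, 150.6, 45.5]
eef_rot: [-1.57, 0.0, -1.642]
wrist_force: [-5.1, -1.4, 12.2]
finger_gap: 53.2
```

On the floor (12 N). Now I'll release, retreat and check.

```bash
python3 -m jog '[0,0,0,0,0,0,0,0,0,0,0,0,0,0,0,0,0,0,0,0,0,0,0,0]' 76 && python3 -m jog '[0,-10,0,0,0,0,0,-35,0,0,0,0,0,-70,0,0,0,0,0,-105,0,0,0,0,0,-140,0,0,0,0,0,-180,0,0,0,0,0,-200,0,0,0,0,0,-200,0,0,0,0]' && python3 -m jog '[-20,0,0,0,0,0,-50,0,0,0,0,0,-80,0,0,0,0,0,-80,0,0,0,0,0,-80,0,0,0,0,0,-80,0,0,0,0,0]';  python3 - <<'E'
from h import *
p=manip.camera("wrist"); cv2.imwrite("pics/w18.png",p["img"][:,:,::-1])
s=manip.camera("side"); cv2.imwrite("pics/s18.png",s["img"][:,:,::-1])
t=manip.camera("top"); cv2.imwrite("pics/t18.png",t["img"][:,:,::-1])
a=np.radians(-3.9); A=np.array([[np.cos(a),np.sin(a)],[-np.sin(a),np.cos(a)]])
for n,q in (("w",p),("s",s),("t",t)):
  for k,z in dict(tall_centre=54.5,jar_centre=35,square_centre=46,ball_centre=43).items():
    for e in manip.tip_of(k,q)[:4]:
      X=onz(q,e["xy"],z)[:2]; r=A@(X-[484,38])
      if abs(r[0])<45 and abs(r[1])<170: print(n,k,round(e["score"],2),r.round(0))
E
```

```text
clock: 28.63
eef_pos: [491.2, 150.5, 44.5]
eef_rot: [-1.571, -0.0, -1.642]
wrist_force: [0.1, 0.0, 1.8]
finger_gap: 74.8
clock: 29.3
eef_pos: [492.4, 150.8, 250.2]
eef_rot: [-1.563, 0.002, -1.642]
wrist_force: [-0.5, -0.1, 0.7]
finger_gap: 75.8
clock: 29.8
eef_pos: [496.6, 229.9, 244.2]
eef_rot: [-1.572, -0.001, -1.642]
wrist_force: [0.3, -0.3, 0.1]
finger_gap: 75.8
w tall_centre 0.81 [ -1. -36.]
w tall_centre 0.26 [-1. 37.]
w jar_centre 0.62 [  3. 117.]
w square_centre 0.78 [  -1. -108.]
w ball_centre 0.8 [ 1. 42.]
s tall_centre 0.62 [ -3. -36.]
s tall_centre 0.16 [ -6. 132.]
s jar_centre 0.71 [  2. 110.]
s square_centre 0.63 [   3. -112.]
s ball_centre 0.84 [-1. 32.]
t tall_centre 0.79 [  9. -37.]
t jar_centre 0.73 [  1. 118.]
t square_centre 0.93 [   9. -110.]
t ball_centre 0.84 [ 1. 35.]
```

View pics/w18.png

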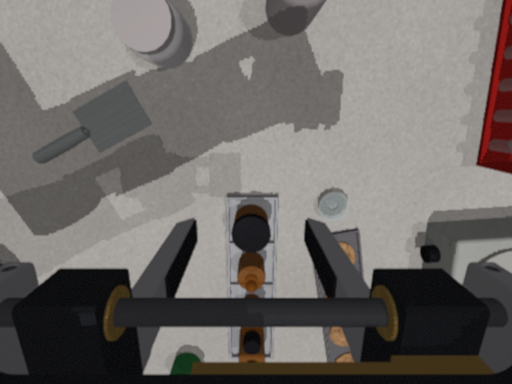

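View pics/s18.png

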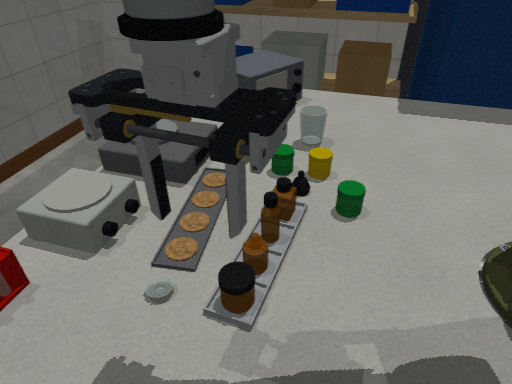

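View pics/t18.png

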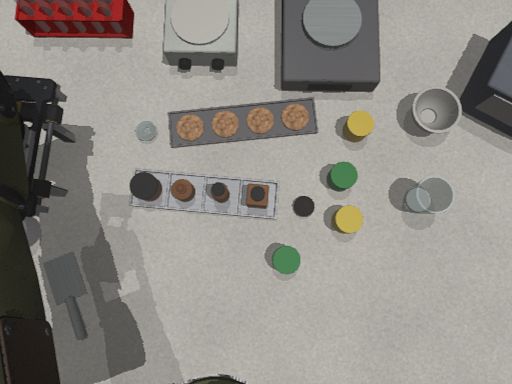

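All four bottles stand upright in the correct compartments and the arm is clear, so I'm handing in.

```bash
python3 -c "
from cell import manip
print(manip.sign_off())"
```

```text
the job is handed in; nothing more can be done
None
```

I moved all four brown bottles from the tray into the rack in reverse order, and handed the job in just after 29.8 s on the robot's clock. From left to right the rack now holds jar, ball-stoppered, tall and square. I lowered each one until the wrist force or height showed it was on the compartment floor, then released it.

- **Last pictures:** in the side and top views all four stand upright, one to a compartment, with the arm clear of everything. The wrist view agrees for the jar and ball bottles, but the gripper hides part of the other two.
- **Position along the rack:** all three cameras put every bottle within about 6 mm of its compartment centre (limit 20 mm).
- **Position across the rack:** the side and wrist cameras put every bottle within about 3 mm (limit 22 mm). The top camera disagreed for the tall and square bottles, showing about 9 mm off. Both are still within the limit, and I put the difference down to error in the network's estimate.
- **Not checked:** I did not measure the final heights or tilts beyond the pictures and the contact readings. Sign-off gave no verdict.

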